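# Probe thermometer through the lid port of a covered pan

### The arm

A 6-joint arm with a two-finger parallel gripper is mounted at the origin on the work surface. World frame = base frame: x ahead of the robot, y to its left, z up, the work surface at z = 0. Lengths are in m, angles in rad, forces in N, time in s.
With the tool pointing down it reaches from about 0.425 to 0.95 m from the base axis. Payload 3.5 kg.
Tool frame: the origin (TCP) lies between the finger pads; the fingertips stand 17 mm ahead of it and the grasp point (between the pads) lies 2 mm behind it (ctrl.tip_reach is the distance from the TCP to the fingertips, in m); z points along the fingers, y is the direction in which the jaws open and shut (so a half turn about z gives the same grasp; the last joint's range is limited). The gripper opens to 85 mm and grips with 20 to 120 N. Pads are 22 mm wide; open, the fingers measure 114 mm over their backs; the gripper's body (76 mm by 85 mm) begins 54 mm behind the grasp point. The pads swing forward as they close: fully open they stand 13 mm farther back than shut.
Start: joints at [1.131, 0.286, 1.577, -0, 1.279, -0.15], TCP at [0.193, 0.647, 0.248] pointing down, gripper open.
Joint ranges: [-2.77, 2.77], [-0.9, 2.22], [0.21, 2.48], [-1.53, 4.67], [0.24, 2.81], [-2.84, 2.84]. Speed limits (rad/s): [2.79, 2.79, 3.14, 3.14, 3.14, 3.14].

### API

Orientations are given as a unit quaternion [x, y, z, w].
In Python, from plant import monitor, imaging, workorder, ctrl gives the robot as it stands.
- The arm moves only by the tool send_rows, never from a script. Its argument "rows" is a list of rows, each a list of 4 numbers: the shift along the world's x, y, z normalised to -1 to 1, where 1 is 0.3 m, then the turn about the world's z normalised to -1 to 1, where 1 is 360 degrees. A call has 1 to 20 rows; each row is the pose to reach, as a shift and turn from the pose commanded when the call began, turning the shorter way round; what a row does not reach only later rows make up. A row lasts 1/8 s, in which the tool goes at most 62.5 mm and 10.7 degrees, less where a joint would pass 70% of its speed; a pose out of reach is approached as far as the arm can. A call with a number of a shift or a turn outside -1 to 1 is refused whole. A call with a gripper value outside its range is refused whole. "jaw" is the closure, from 0 (fully open) to 1 (shut), set as the call begins (left out, the last holds). The fingers move at their own pace and stop on an object; "newtons" is the grip in N (left out, the last holds). Time passes only in rows, so rows that repeat a pose let the fingers close. It gives the time, the measured TCP pose, the force and the opening at its end, in the units of the state.
- monitor.get_state(): the state, without advancing time (a new reading comes with each control period).
- imaging.read_camera(name): name is "side" or "top" or "wrist"; returns the picture (480x640x3 uint8, red, green, blue); there is no depth.
- imaging.calibration(name): a dict with "intrinsics" (3x3 intrinsics, pixels), "dist_coeffs" ([k1, k2, p1, p2, k3] as OpenCV has them; the pictures are not rectified), "cam_to_world" (4x4, takes a point from camera to world coordinates). Camera axes: x right, y up, looking along -z (the intrinsics and any distortion apply to the point x, -y, -z); pixel columns grow to the right and rows downward; lengths in m; the calibration is good to about 2 mm. A picture is of the moment at which its call begins: read the wrist's pose just before it. calibration takes no time and is no camera call; for the wrist camera it gives the pose at the moment of the call.
- workorder.sign_off(): hands the job in, once; it reports no verdict.
The state is a dict: "time": time; "qpos": joint angles; "dq": joint speeds; "joint_efforts": joint torques, N m; "eef_pos": TCP position; "tcp_rot": TCP orientation; "contact_force": force on the tool from outside, world axes, zero at the start; "wrist_torque": the same for the moment, N m; "opening": opening from 0.0 (shut) to 1.0 (fully open).
Only numpy, scipy, OpenCV 4.12 (cv2) and the standard library are available. Lean on these libraries where they do the work, as an engineer would, in place of code of your own. Each camera call takes 0.05 s, during which the arm holds its last target.

### The job

First pull the sprung slide on the pan's lid out by its knob until its engraved line is level with the front edge of the bridge, so that the hole in the slide lies over the hole in the lid, and let go of it there. Then take the probe thermometer by its handle out of its wooden block and lower its stem, upright, through the middle of that hole without touching the slide or the lid, until the tip is about half-way down in the pan (roughly 35 mm above the table). Finish while holding it there, still and centred, and leave everything else in its place.

Things in the scene. Friction and masses are not known exactly. Their poses are not given: they have to be found in the camera images.
- pan: Fixed steel pan, 176 x 146 mm, with a grey lid (186 x 156 x 6 mm, top 76 mm above the table); inner floor 4 mm above the table. Origin: centre of the underside; -x points to where the slide comes out, z up. On the lid two rails (tops at 83 mm, outer faces at y = +-30 mm) flank the slide and a bridge (x = -50 to -38 mm, top at 86 mm) crosses over it; its front edge is at x = -50 mm.
- port (a point): Centre of the lid's hole, at the height of the slide's top face, 80 mm above the table, straight above the pan's origin. Axes as the pan's. The hole through slide and lid is 22 mm wide and 10 mm deep (70 to 80 mm above the table).
- slide (a joint): How far the slide (steel strip, 46 x 4 mm) is pulled out along the pan's -x, in m: 0 pushed in, 0.065 end stop. At 0.040 its 22 mm hole lies exactly over the lid's and its engraved line is at the bridge's front edge. Starts at 0 to 0.015, the lid's hole covered. A 25 N/m spring draws it in, but its 3 N drag is greater and keeps it where it is let go; pulling takes 3 to 5 N.
- slide_knob (a point): Centre of the slide's upright black round knob, 18 mm in diameter, 24 mm tall (from 86 to 110 mm above the table; the centre at 98 mm), on the slide's front end and moving with it. Its foot is a 10 mm neck on the slide's top face (80 mm above the table). Axes as the pan's.
- stand: Fixed upright dark wooden block, 70 x 70 x 110 mm tall, with a hole of 12 mm in the middle of its top in which the probe thermometer stands. Origin: centre of the underside, on the table.
- probe_grip (a point): Centre of the probe thermometer's handle: a black block 36 mm (its x) by 24 mm (its y) by 70 mm tall, about 90 g in all. From its underside a straight steel stem, 6 mm in diameter, 100 mm long, points down. At the start the stem is in the wooden block and the handle's underside rests on the block's top, so this point is 145 mm above the table. The stem's tip is 135 mm below it.
- probe_tip (a point): Tip of the probe's stem, on its axis, 135 mm below the handle's centre (hidden inside the block at the start). z points up along the stem.
- probe: The whole probe thermometer (handle and stem); its origin is the tip of the stem, its axes those of probe_tip.
- jar: Bystander, to be left alone: lidded glass jar, 52 mm across, 75 mm tall; origin at the centre of its underside.
- ramekin: Bystander, to be left alone: white open cup, 66 mm across, 40 mm tall; origin at the centre of its underside.
- spoon: Bystander, to be left alone: steel spoon, 150 mm long, lying on the table; origin in its length.
- bowl: Bystander, to be left alone: white bowl, 120 mm across, 55 mm tall; origin at the centre of its underside.
- mill: Bystander, to be left alone: wooden pepper mill, 54 mm across, 130 mm tall; origin at the centre of its underside.
- cup: Bystander, to be left alone: clear plastic cup, 72 mm across, 50 mm tall; origin at the centre of its underside.
- stack: Bystander, to be left alone: flat round terracotta dish, 110 mm across, 22 mm thick; origin at the centre of its underside.

How it is judged:
By the outcome, as a careful person would: the job done as asked, in the order asked, and still so for the second after the job is handed in, while the arm keeps its last pose, push and grip.
It also fails if it takes over 64 s, if anything falls off the work surface, if the arm or the gripper's body presses on something with over 40 N, if the wrist force passes 120 N, or if a joint passes its speed limit or range.

## Working session

There is one attempt and no reset: what is moved stays moved. The work goes in short steps, Python scripts to look and compute and a tool call to move; the robot and the scene stay as the last step left them, time stands still between calls to the robot, and variables do not carry over. Pictures are saved under pics/ and viewed, and the job is handed in when it is done.

Besides the shell and the picture viewer there is one more tool, called after "Request:" by a JSON object that holds its "op" and its "data", one argument or row to a line. send_rows: Moves the arm, as the interface text tells. Scaled input: -1 to 1 covers 0.3 m each way for a shift and 360 degrees each way for a turn. Its arguments: {"type":"object","properties":{"rows":{"type":"array"},"jaw":{"type":"number"},"newtons":{"type":"number"}},"required":["rows"]}

```bash
mkdir -p pics; ls; cat > h.py <<'E'
import numpy as np, cv2
from plant import monitor, imaging, workorder, ctrl
def save(n,f):
    im=imaging.read_camera(n); cv2.imwrite(f,im[:,:,::-1]); return im
def ray(c,u,v):
    K=np.array(c["intrinsics"],float);D=np.array(c["dist_coeffs"],float);T=np.array(c["cam_to_world"],float)
    p=cv2.undistortPoints(np.array([[[u,v]]],float),K,D)[0,0]
    d=T[:3,:3]@np.array([p[0],-p[1],-1.]); return T[:3,3],d
def onz(c,u,v,z):
    o,d=ray(c,u,v); return o+d*(z-o[2])/d[2]
def proj(c,P):
    K=np.array(c["intrinsics"],float);D=np.array(c["dist_coeffs"],float);T=np.array(c["cam_to_world"],float)
    q=(np.atleast_2d(P)-T[:3,3])@T[:3,:3]; q=q*[1,-1,-1]
    return cv2.projectPoints(q,np.zeros(3),np.zeros(3),K,D)[0][:,0]
def tri(c1,p1,c2,p2):
    o1,d1=ray(c1,*p1);o2,d2=ray(c2,*p2)
    s=np.linalg.lstsq(np.c_[d1,-d2],o2-o1,rcond=None)[0]
    a=o1+s[0]*d1;b=o2+s[1]*d2
    return (a+b)/2,np.linalg.norm(a-b)
E
python3 - <<'E'
from h import *
for n in ("top","side","wrist"):
    save(n,f"pics/{n}0.png"); c=imaging.calibration(n); print(n,np.round(c["cam_to_world"],3).tolist(),np.round(c["intrinsics"],1).tolist(),c["dist_coeffs"])
print(monitor.get_state(),ctrl.tip_reach)
E
```

```text
pics
top [[0.013, 0.997, -0.074, 0.471], [-1.0, 0.012, -0.01, 0.018], [-0.009, 0.074, 0.997, 0.971], [0.0, 0.0, 0.0, 1.0]] [[436.4, 0.0, 326.6], [0.0, 436.4, 235.8], [0.0, 0.0, 1.0]] [0.01968192 0.         0.         0.         0.        ]
side [[0.794, 0.382, -0.472, 0.079], [-0.607, 0.513, -0.607, -0.582], [0.01, 0.769, 0.64, 0.768], [0.0, 0.0, 0.0, 1.0]] [[454.6, 0.0, 311.7], [0.0, 454.6, 236.5], [0.0, 0.0, 1.0]] [-0.10960916  0.          0.          0.          0.        ]
wrist [[0.285, -0.916, -0.283, 0.121], [0.959, 0.271, 0.087, 0.669], [-0.003, -0.296, 0.955, 0.373], [0.0, 0.0, 0.0, 1.0]] [[408.4, 0.0, 316.7], [0.0, 408.4, 239.4], [0.0, 0.0, 1.0]] [-0.02514393  0.          0.          0.          0.        ]
{'time': 0.15, 'qpos': array([ 1.13096343e+00,  2.87013487e-01,  1.57784415e+00,  1.92538916e-05,
        1.27859432e+00, -1.49993044e-01]), 'dq': array([ 0.00087812, -0.00110904, -0.00553437, -0.00288809,  0.00072927,
        0.00045548]), 'joint_efforts': array([ 1.12903199e-03, -4.06606686e+01, -2.93142235e+01, -1.70773528e-04,
        3.91740861e-03,  3.19395241e-06]), 'eef_pos': array([0.19267093, 0.64641832, 0.24722882]), 'tcp_rot': array([ 1.44415888e-01,  9.89516643e-01, -8.86835553e-04, -2.79027203e-04]), 'contact_force': array([-0.65205969, -0.15955773, -0.2201539 ]), 'wrist_torque': array([-0.02564735,  0.05370417, -0.00363238]), 'opening': 0.9939919444392086} 0.017
```

View pics/top0.png

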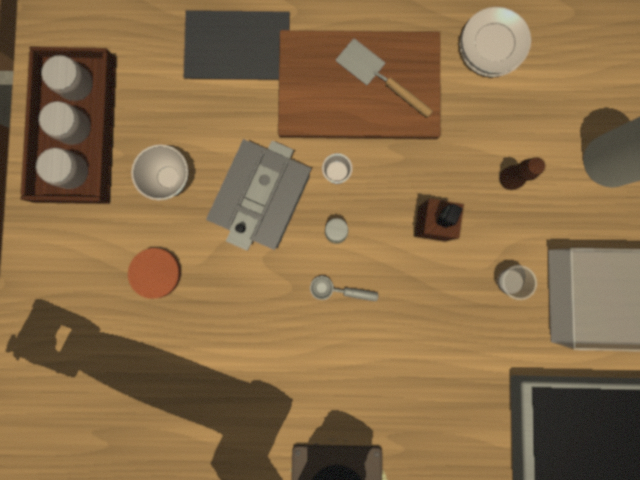

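View pics/side0.png

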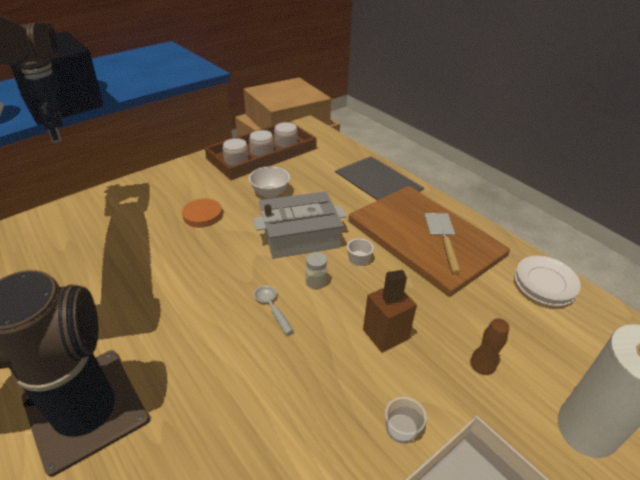

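View pics/wrist0.png

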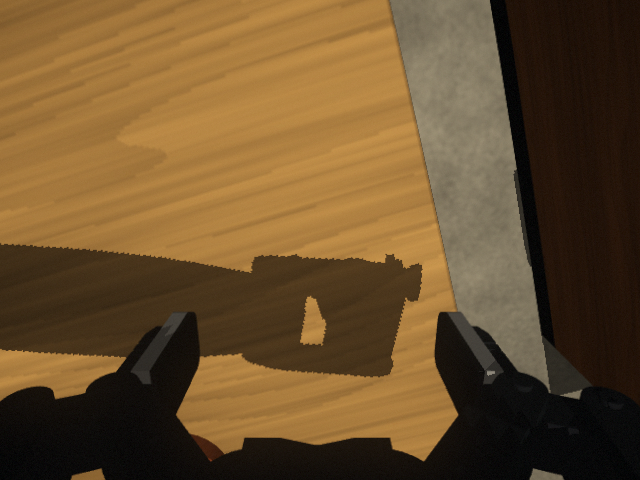

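```bash
python3 - <<'E'
import cv2
t=cv2.imread("pics/top0.png");s=cv2.imread("pics/side0.png")
a=cv2.resize(t[130:260,195:325],(600,600),interpolation=2); b=cv2.resize(t[180:250,400:480],(800,700)[:2],interpolation=2)[:600]
c=cv2.resize(s[180:260,245:355],(800,582),interpolation=2); d=cv2.resize(s[260:360,350:450],(600,600),interpolation=2)
for n,i in zip("abcd",(a,b,c,d)): cv2.imwrite(f"pics/z{n}.png",i)
E
```

```text
(no output)
```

View pics/za.png

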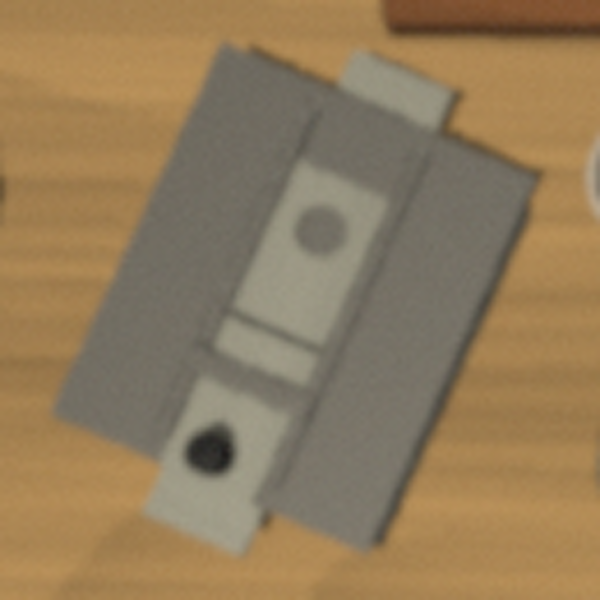

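View pics/zb.png

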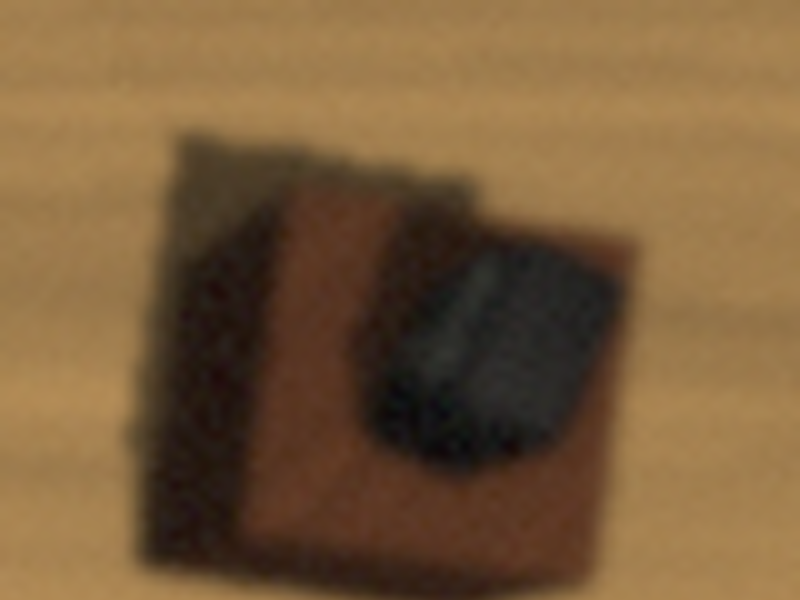

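View pics/zc.png

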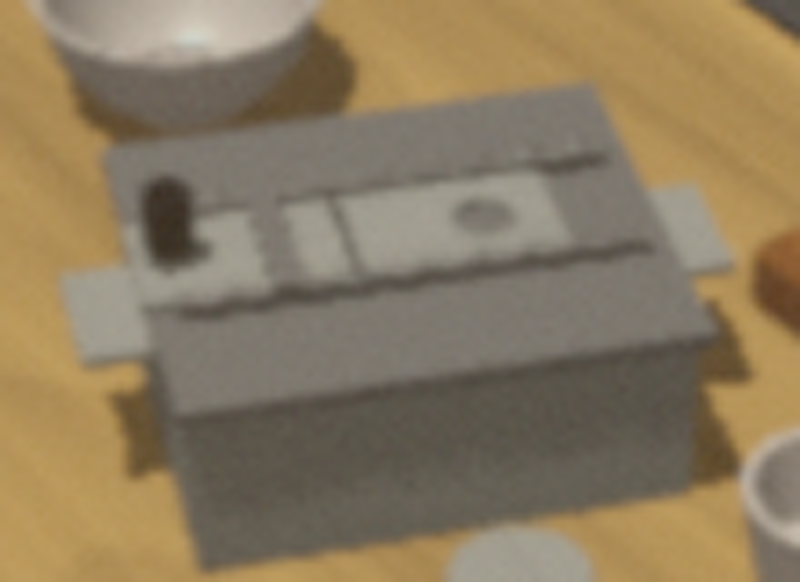

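View pics/zd.png

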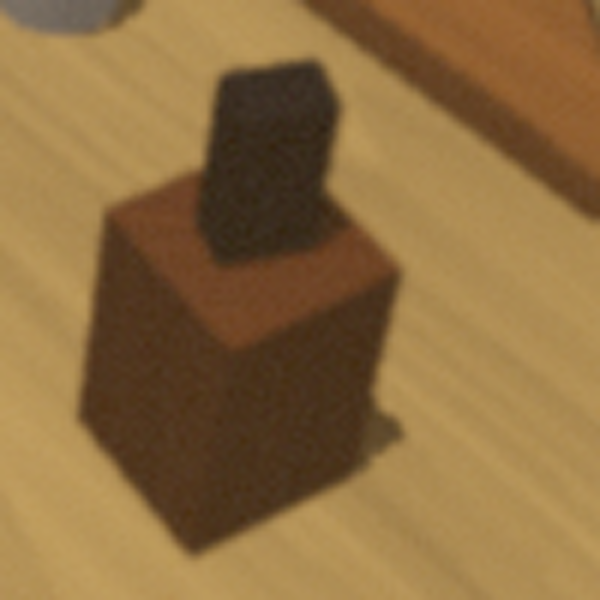

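```bash
python3 - <<'E'
from h import *
ct=imaging.calibration("top");cs=imaging.calibration("side")
f=lambda x,y,o,s:((x+.5)/s+o[0]-.5,(y+.5)/s+o[1]-.5)
T=lambda x,y:f(x,y,(195,130),600/130)
S=lambda x,y:f(x,y,(245,180),800/110)
tc=[T(*p) for p in((228,43),(541,178),(376,550),(56,410))]
P=np.array([onz(ct,*p,.076) for p in tc]); print("top lid",P.round(4).tolist(),"mean",P.mean(0).round(4),[np.linalg.norm(P[i]-P[(i+1)%4]).round(4) for i in range(4)])
sc=[S(*p) for p in((592,86),(718,335),(178,416),(105,152))]
Q=np.array([onz(cs,*p,.076) for p in sc]); print("side lid",Q.round(4).tolist(),"mean",Q.mean(0).round(4),[np.linalg.norm(Q[i]-Q[(i+1)%4]).round(4) for i in range(4)])
for R in(P,Q):
  d=(R[0]+R[1]-R[2]-R[3]);e=R[0]+R[3]-R[1]-R[2];print("yaw",np.degrees([np.arctan2(d[1],d[0]),np.arctan2(e[1],e[0])-np.pi/2]))
print("knob top",onz(ct,*T(211,453),.110),"side",onz(cs,*S(169,190),.110))
print("hole",onz(ct,*T(321,231),.080),onz(cs,*S(484,214),.080))
print("tri hole",tri(ct,T(321,231),cs,S(484,214)))
B=lambda x,y:f(x,y,(400,180),10)
pts=[B(*p) for p in((480,240),(630,285),(560,435),(430,390))]
# stand top corners
st=[B(*p) for p in((290,190),(638,238),(590,580),(243,535))]
W=np.array([onz(ct,*p,.110) for p in st]);print("stand",W.round(4).tolist(),W.mean(0),[np.linalg.norm(W[i]-W[(i+1)%4]).round(4) for i in range(4)])
Z=lambda x,y:f(x,y,(350,260),6)
W=np.array([onz(cs,*Z(*p),.110) for p in((107,213),(402,270),(234,350))]);print(W.round(4).tolist(),(W[0]+W[1])/2)
W=np.array([onz(cs,*Z(*p),.180) for p in((222,76),(320,62),(340,103),(240,118))]);print("handle top",W.round(4).tolist(),W.mean(0))
W=np.array([onz(cs,*Z(*p),.110) for p in((198,223),(222,263),(325,240))]);print("handle bot",W.round(4).tolist(),(W[0]+W[2])/2)
E
```

```text
top lid [[0.7386, 0.2024, 0.076], [0.6783, 0.0596, 0.076], [0.5096, 0.1304, 0.076], [0.5705, 0.2749, 0.076]] mean [0.6242 0.1668 0.076 ] [np.float64(0.155), np.float64(0.1829), np.float64(0.1568), np.float64(0.1831)]
side lid [[0.7364, 0.2029, 0.076], [0.677, 0.0612, 0.076], [0.5077, 0.1342, 0.076], [0.5685, 0.275, 0.076]] mean [0.6224 0.1684 0.076 ] [np.float64(0.1537), np.float64(0.1844), np.float64(0.1533), np.float64(0.1828)]
yaw [-23.06050949 -22.87082497]
yaw [-23.27589291 -23.04276747]
knob top [0.54894623 0.19795365 0.11      ] side [0.54986102 0.20102777 0.11      ]
hole [0.652122  0.1576402 0.08     ] [0.65208079 0.15869688 0.08      ]
tri hole (array([0.65169612, 0.15768847, 0.08079694]), np.float64(0.0006289961280035371))
stand [[0.6117, -0.1746, 0.11], [0.6028, -0.2431, 0.11], [0.5348, -0.2331, 0.11], [0.5429, -0.1651, 0.11]] [ 0.57306611 -0.20396228  0.11      ] [np.float64(0.0691), np.float64(0.0687), np.float64(0.0685), np.float64(0.0694)]
[[0.5429, -0.1665, 0.11], [0.6021, -0.243, 0.11], [0.535, -0.2337, 0.11]] [ 0.57248306 -0.20479047  0.11      ]
handle top [[0.5612, -0.1898, 0.18], [0.5903, -0.2039, 0.18], [0.582, -0.2204, 0.18], [0.5527, -0.2063, 0.18]] [ 0.57155313 -0.20513104  0.18      ]
handle bot [[0.5637, -0.1879, 0.11], [0.5577, -0.2053, 0.11], [0.5916, -0.2186, 0.11]] [ 0.57765395 -0.20326365  0.11      ]
```

Request:
{"op": "send_rows", "data": {
  "rows": [
    [0.1,-0.1,0,-0.0179],
    [0.25,-0.25,0,-0.0179],
    [0.4,-0.4,0,-0.0179],
    [0.55,-0.55,0,-0.0179],
    [0.7,-0.7,0,-0.0179],
    [0.82,-0.85,0,-0.0179],
    [0.9,-0.95,0,-0.0179],
    [0.933,-0.99,0,-0.0179],
    [0.933,-0.99,0,-0.0179],
    [0.933,-0.99,0,-0.0179]
  ],
  "jaw": 0.4,
  "newtons": 40
}}

```text
time: 1.4
eef_pos: [0.4719, 0.3509, 0.2481]
tcp_rot: [0.199, 0.98, 0.0, -0.0]
contact_force: [0.0, 0.2, -0.1]
opening: 0.601
```

Request:
{"op": "send_rows", "data": {
  "rows": [
    [0.05,-0.1,0,0],
    [0.12,-0.23,0,0],
    [0.19,-0.37,-0.05,0],
    [0.24,-0.47,-0.1,0],
    [0.257,-0.505,-0.15,0],
    [0.257,-0.505,-0.16,0],
    [0.257,-0.505,-0.16,0]
  ]
}}

```text
time: 2.28
eef_pos: [0.5492, 0.1998, 0.2002]
tcp_rot: [0.199, 0.98, 0.0, -0.0]
contact_force: [-0.8, -1.0, 0.5]
opening: 0.595
```

```bash
python3 - <<'E'
from h import *
print(monitor.get_state()["eef_pos"]);c=imaging.calibration("wrist")
save("wrist","pics/w1.png");save("top","pics/t1.png");save("side","pics/s1.png")
for P in ((.549,.1995,.11),(.6233,.1676,.08)): print(proj(c,P))
E
```

```text
[0.54921431 0.19979483 0.20020546]
[[314.38966913 253.67466791]]
[[314.19145174 350.00261422]]
```

View pics/w1.png

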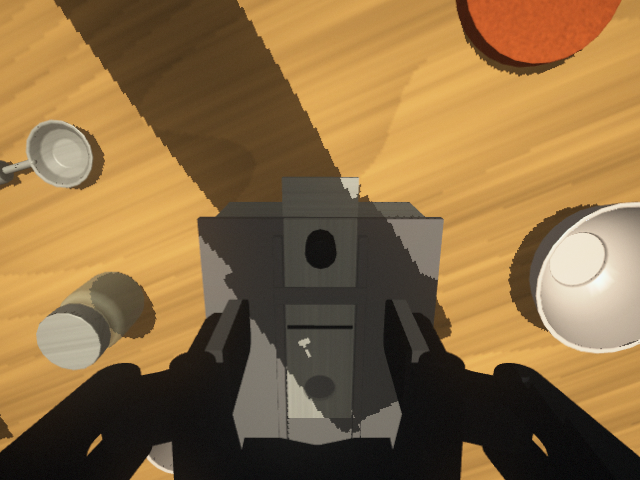

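```bash
python3 - <<'E'
from h import *
from scipy.spatial.transform import Rotation as R
s=monitor.get_state();c=imaging.calibration("wrist");r=R.from_quat(s["tcp_rot"]);p=s["eef_pos"]
print(s["tcp_rot"],r.as_matrix().round(4).tolist())
for q in((0,0,.017),(0,0,-.002),(0,0,.1),(0,.02,0.017),(0,-.02,.017)): print(q,proj(c,p+r.apply(q)))
E
python3 - <<'E'
import cv2
t=cv2.imread("pics/w1.png");cv2.imwrite("pics/w1z.png",cv2.resize(t[170:480,180:460],(542,600),interpolation=2))
s=cv2.imread("pics/s1.png");cv2.imwrite("pics/s1z.png",cv2.resize(s[150:270,225:365],(700,600),interpolation=2))
E
```

```text
[1.98992109e-01 9.80000815e-01 3.65679418e-04 6.40331574e-04] [[-0.9208, 0.39, 0.0014], [0.39, 0.9208, 0.0005], [-0.0011, 0.001, -1.0]]
(0, 0, 0.017) [[314.13500277 315.83796151]]
(0, 0, -0.002) [[313.74756594 341.96613553]]
(0, 0, 0.1) [[315.13924122 248.20882131]]
(0, 0.02, 0.017) [[365.49024523 315.87067045]]
(0, -0.02, 0.017) [[262.79496335 315.74426394]]
```

View pics/w1z.png

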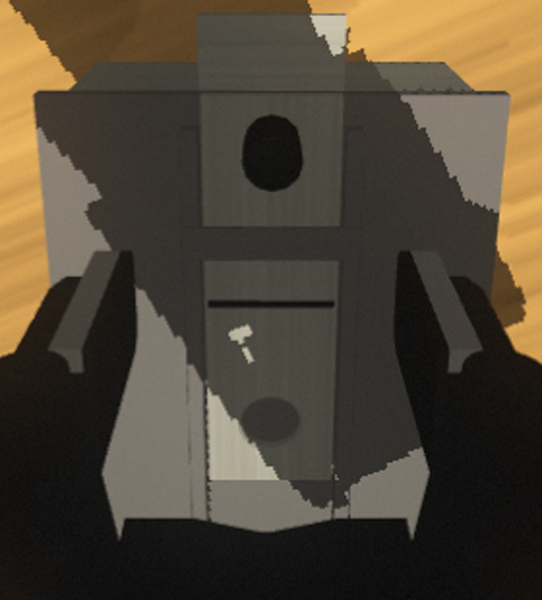

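View pics/s1z.png

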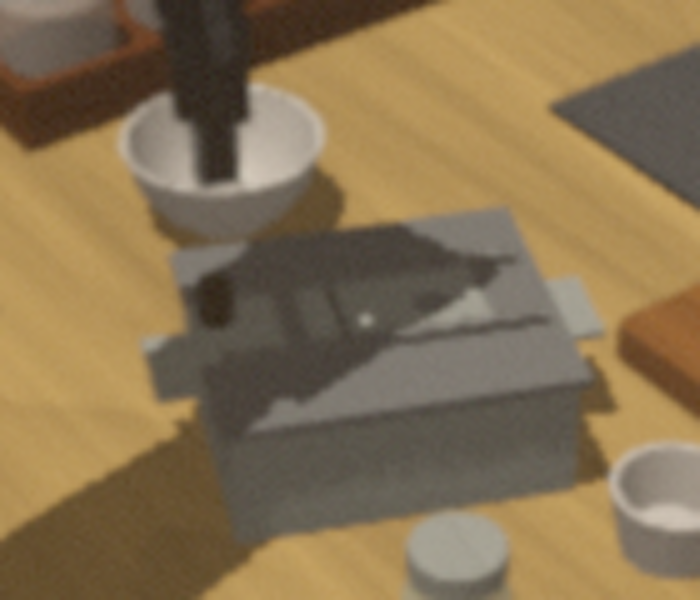

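Request:
{"op": "send_rows", "data": {
  "rows": [
    [0.003,0.006,-0.03,0],
    [0.003,0.006,-0.1,0],
    [0.003,0.006,-0.18,0],
    [0.003,0.006,-0.25,0],
    [0.003,0.006,-0.29,0],
    [0.003,0.006,-0.313,0],
    [0.003,0.006,-0.313,0]
  ]
}}

```text
time: 3.3
eef_pos: [0.5508, 0.2002, 0.1063]
tcp_rot: [0.2, 0.98, -0.0, -0.0]
contact_force: [0.4, 0.2, 0.1]
opening: 0.603
```

```bash
python3 - <<'E'
from h import *
save("wrist","pics/w2.png")
E
```

```text
(no output)
```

View pics/w2.png

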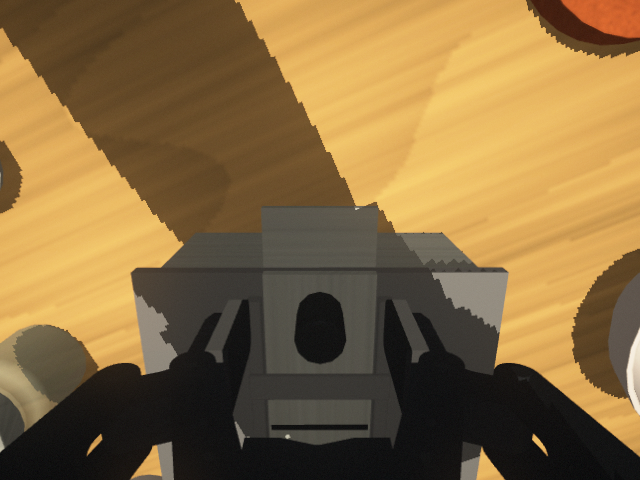

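Request:
{"op": "send_rows", "data": {
  "rows": [
    [0.001,0.003,0,0],
    [0.001,0.003,0,0],
    [0.001,0.003,0,0],
    [0.001,0.003,0,0],
    [0.001,0.003,0,0],
    [0.001,0.003,0,0],
    [0.001,0.003,0,0],
    [0.001,0.003,0,0]
  ],
  "jaw": 1,
  "newtons": 40
}}

```text
time: 4.35
eef_pos: [0.5515, 0.2011, 0.1073]
tcp_rot: [0.2, 0.98, 0.0, 0.0]
contact_force: [-2.0, -0.4, 5.9]
opening: 0.197
```

```bash
python3 - <<'E'
from h import *
print(monitor.get_state()); save("wrist","pics/w3.png");save("side","pics/s3.png")
E
```

```text
{'time': 4.35, 'qpos': array([ 1.76954324e-01,  2.50268688e-01,  1.89823342e+00, -8.91158344e-05,
        9.92053942e-01, -9.91562590e-01]), 'dq': array([ 0.00081297,  0.00183711, -0.00208955, -0.00041316,  0.00184721,
        0.00041297]), 'joint_efforts': array([ 3.95080412e-02, -3.22484207e+01, -2.35765439e+01,  8.81047547e-02,
       -3.63276824e-01,  1.32645119e-02]), 'eef_pos': array([0.55151065, 0.20110675, 0.10729764]), 'tcp_rot': array([1.99762301e-01, 9.79844249e-01, 1.56652452e-04, 4.95469375e-04]), 'contact_force': array([-1.95056349, -0.39076134,  5.94417774]), 'wrist_torque': array([-0.13181476,  0.22109434,  0.05861708]), 'opening': 0.19693853365828848}
```

View pics/w3.png

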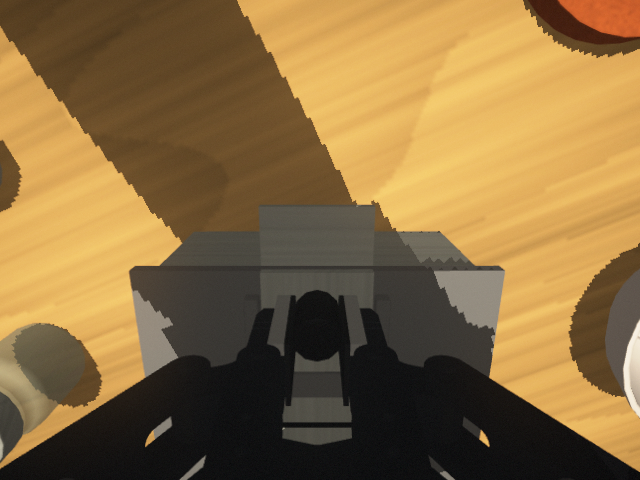

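Request:
{"op": "send_rows", "data": {
  "rows": [
    [-0.005,0.002,0.003,0],
    [-0.015,0.0064,0.003,0],
    [-0.03,0.0128,0.003,0],
    [-0.045,0.0191,0.003,0],
    [-0.06,0.0255,0.003,0],
    [-0.073,0.031,0.003,0],
    [-0.082,0.035,0.003,0],
    [-0.088,0.0375,0.003,0],
    [-0.088,0.0375,0.003,0],
    [-0.088,0.0375,0.003,0]
  ]
}}

```text
time: 5.7
eef_pos: [0.5244, 0.2125, 0.1074]
tcp_rot: [0.2, 0.98, 0.0, -0.0]
contact_force: [2.9, 1.2, 1.6]
opening: 0.192
```

```bash
python3 - <<'E'
from h import *
save("wrist","pics/w4.png");save("side","pics/s4.png");save("top","pics/t4.png")
t=cv2.imread("pics/w4.png");cv2.imwrite("pics/w4z.png",cv2.resize(t[330:480,220:420],(800,600),interpolation=2))
s=cv2.imread("pics/s4.png");cv2.imwrite("pics/s4z.png",cv2.resize(s[180:260,245:355],(800,582),interpolation=2))
E
```

```text
(no output)
```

View pics/w4.png

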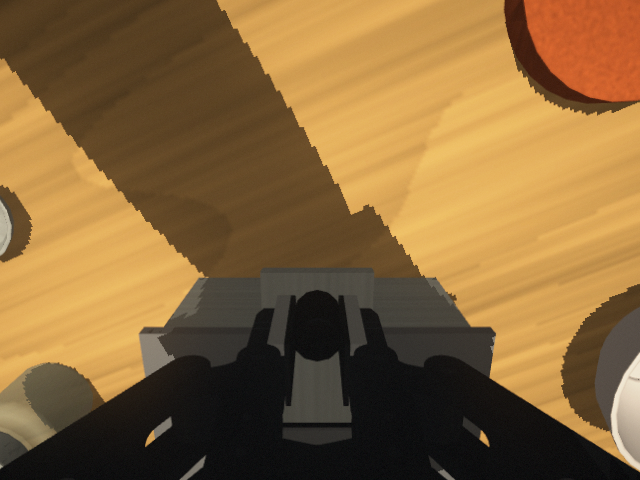

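View pics/s4z.png

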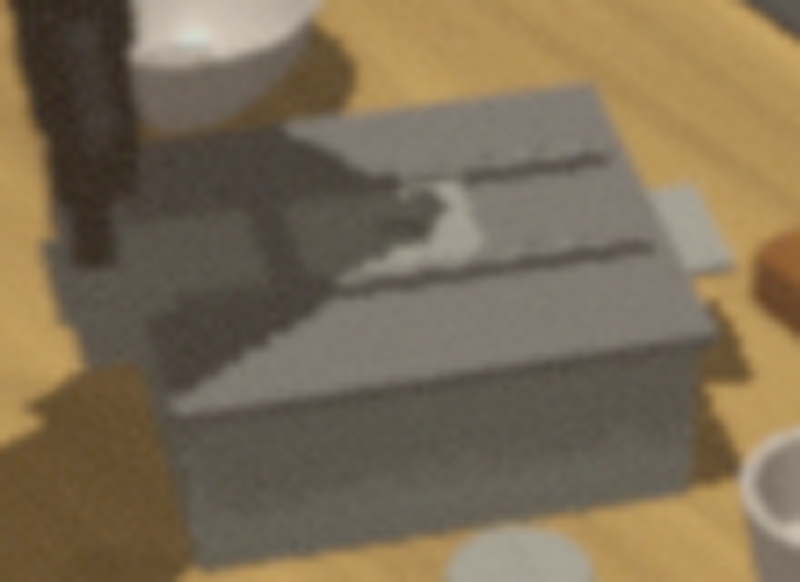

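View pics/w4z.png

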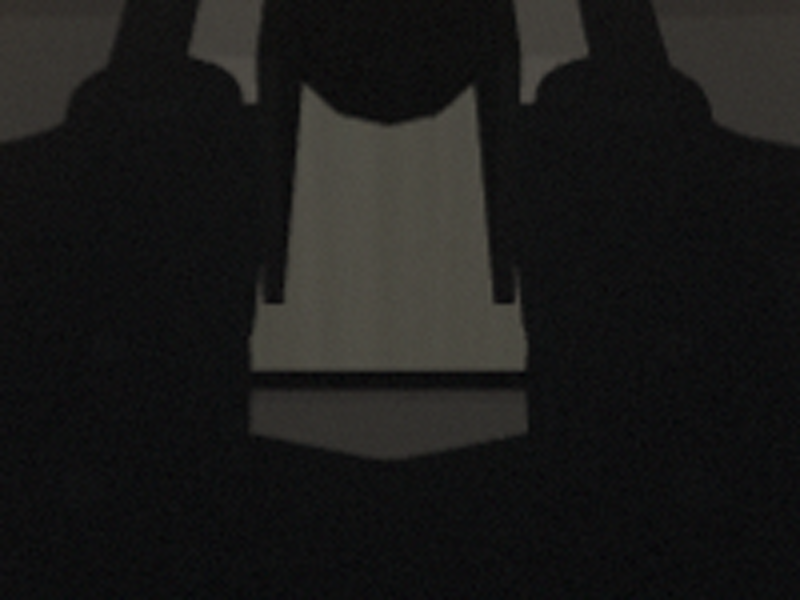

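```bash
python3 - <<'E'
from h import *
im=cv2.imread("pics/w4.png").astype(int).sum(2)//3
for c in (300,317,335): print(c,[(r,int(im[r,c-5:c+6].mean())) for r in range(412,446)])
im=cv2.imread("pics/w3.png").astype(int).sum(2)//3
print([(r,int(im[r,312:323].mean())) for r in range(360,446)])
E
```

```text
300 [(412, 71), (413, 71), (414, 71), (415, 70), (416, 70), (417, 70), (418, 71), (419, 70), (420, 71), (421, 70), (422, 51), (423, 13), (424, 12), (425, 12), (426, 15), (427, 26), (428, 40), (429, 42), (430, 44), (431, 47), (432, 47), (433, 47), (434, 47), (435, 47), (436, 47), (437, 47), (438, 46), (439, 47), (440, 44), (441, 37), (442, 23), (443, 16), (444, 14), (445, 15)]
317 [(412, 70), (413, 70), (414, 70), (415, 70), (416, 70), (417, 70), (418, 69), (419, 70), (420, 71), (421, 69), (422, 52), (423, 11), (424, 13), (425, 14), (426, 15), (427, 27), (428, 41), (429, 42), (430, 45), (431, 47), (432, 47), (433, 47), (434, 47), (435, 48), (436, 46), (437, 47), (438, 46), (439, 46), (440, 47), (441, 46), (442, 47), (443, 45), (444, 34), (445, 16)]
335 [(412, 70), (413, 70), (414, 70), (415, 70), (416, 70), (417, 70), (418, 70), (419, 69), (420, 70), (421, 68), (422, 51), (423, 13), (424, 13), (425, 12), (426, 15), (427, 27), (428, 41), (429, 42), (430, 45), (431, 48), (432, 47), (433, 47), (434, 46), (435, 47), (436, 47), (437, 47), (438, 46), (439, 46), (440, 43), (441, 33), (442, 2
[... 283 characters left out ...]
2, 52), (383, 53), (384, 52), (385, 53), (386, 52), (387, 53), (388, 52), (389, 53), (390, 52), (391, 52), (392, 53), (393, 52), (394, 52), (395, 53), (396, 53), (397, 65), (398, 75), (399, 77), (400, 76), (401, 77), (402, 76), (403, 76), (404, 77), (405, 76), (406, 77), (407, 76), (408, 76), (409, 76), (410, 76), (411, 76), (412, 76), (413, 76), (414, 76), (415, 76), (416, 76), (417, 76), (418, 76), (419, 76), (420, 76), (421, 74), (422, 39), (423, 15), (424, 15), (425, 14), (426, 16), (427, 37), (428, 76), (429, 75), (430, 75), (431, 76), (432, 76), (433, 75), (434, 76), (435, 75), (436, 75), (437, 75), (438, 76), (439, 75), (440, 75), (441, 75), (442, 75), (443, 73), (444, 53), (445, 20)]
```

```bash
python3 - <<'E'
from h import *
ct=imaging.calibration("top");cs=imaging.calibration("side")
f=lambda x,y,o,s:((x+.5)/s+o[0]-.5,(y+.5)/s+o[1]-.5)
T=lambda x,y:f(x,y,(195,130),600/130); S=lambda x,y:f(x,y,(245,180),800/110)
ux=np.array([.9202,-.3915,0])
for c,F,h,l in((ct,T,(321,231),(275,333)),(cs,S,(484,214),(344,237))):
  print(np.dot(onz(c,*F(*h),.08)-onz(c,*F(*l),.08),ux))
# line rows in w1
im=cv2.imread("pics/w1.png").astype(int).sum(2)//3
print([(r,int(im[r,312:328].mean())) for r in range(283,335)])
print([(r,int(im[r,324:332].mean())) for r in range(365,405)])
E
```

```text
0.05025034300631399
0.05062495542954028
[(283, 70), (284, 70), (285, 70), (286, 67), (287, 49), (288, 47), (289, 48), (290, 48), (291, 48), (292, 48), (293, 48), (294, 48), (295, 48), (296, 48), (297, 48), (298, 48), (299, 48), (300, 48), (301, 48), (302, 48), (303, 48), (304, 56), (305, 70), (306, 70), (307, 70), (308, 70), (309, 70), (310, 71), (311, 70), (312, 69), (313, 71), (314, 70), (315, 70), (316, 70), (317, 70), (318, 70), (319, 70), (320, 70), (321, 70), (322, 70), (323, 70), (324, 67), (325, 46), (326, 18), (327, 17), (328, 29), (329, 58), (330, 71), (331, 71), (332, 71), (333, 71), (334, 71)]
[(365, 71), (366, 71), (367, 72), (368, 71), (369, 72), (370, 72), (371, 71), (372, 71), (373, 72), (374, 71), (375, 70), (376, 66), (377, 58), (378, 53), (379, 52), (380, 49), (381, 49), (382, 51), (383, 49), (384, 50), (385, 50), (386, 50), (387, 49), (388, 50), (389, 50), (390, 49), (391, 50), (392, 50), (393, 51), (394, 51), (395, 54), (396, 57), (397, 61), (398, 64), (399, 67), (400, 69), (401, 70), (402, 70), (403, 71), (404, 71)]
```

```bash
python3 - <<'E'
from h import *
c=imaging.calibration("wrist");print(monitor.get_state()["eef_pos"])
ux=np.array([.9202,-.3915,0]);o=np.array([.6238,.1690,0])
g=lambda r,z:np.dot(onz(c,317,r,z)-o,ux)
print("line",g(421.9,.08),g(426.9,.08)); print("br",[(z,g(426.9,z)) for z in(.08,.083,.084)],g(430.,.086))
E
```

```text
[0.52440779 0.21251627 0.107368  ]
line -0.04875664697851883 -0.0459240107080923
br [(0.08, np.float64(-0.0459240107080923)), (0.083, np.float64(-0.048623886601228704)), (0.084, np.float64(-0.04952384523227412))] -0.049622718474289666
```

Request:
{"op": "send_rows", "data": {
  "rows": [
    [-0.002,0.001,0,0],
    [-0.0055,0.0023,0,0],
    [-0.0055,0.0023,0,0],
    [-0.0055,0.0023,0,0]
  ]
}}

```text
time: 6.35
eef_pos: [0.5232, 0.213, 0.1074]
tcp_rot: [0.2, 0.98, 0.0, 0.0]
contact_force: [5.1, 0.9, -0.6]
opening: 0.193
```

```bash
python3 - <<'E'
from h import *
c=imaging.calibration("wrist")
save("wrist","pics/w5.png")
im=cv2.imread("pics/w5.png").astype(int).sum(2)//3
print([(r,round(im[r,295:340].mean(),1)) for r in range(415,446)])
E
```

```text
[(415, np.float64(70.7)), (416, np.float64(70.8)), (417, np.float64(70.4)), (418, np.float64(70.7)), (419, np.float64(70.5)), (420, np.float64(70.7)), (421, np.float64(69.0)), (422, np.float64(36.3)), (423, np.float64(13.0)), (424, np.float64(13.1)), (425, np.float64(13.1)), (426, np.float64(15.2)), (427, np.float64(34.1)), (428, np.float64(68.8)), (429, np.float64(58.3)), (430, np.float64(40.9)), (431, np.float64(42.6)), (432, np.float64(44.7)), (433, np.float64(47.2)), (434, np.float64(47.2)), (435, np.float64(46.9)), (436, np.float64(47.1)), (437, np.float64(46.8)), (438, np.float64(46.7)), (439, np.float64(46.9)), (440, np.float64(45.4)), (441, np.float64(41.7)), (442, np.float64(34.6)), (443, np.float64(27.5)), (444, np.float64(20.1)), (445, np.float64(15.5))]
```

```bash
python3 - <<'E'
from h import *
c=imaging.calibration("wrist")
ux=np.array([.9202,-.3915,0]);o=np.array([.6238,.1690,0])
g=lambda r,z:np.dot(onz(c,317,r,z)-o,ux)
print("line",(g(422,.08)+g(427,.08))/2,"br top",g(432,.086),"br bot",g(429.3,.084),g(429.3,.083))
E
```

```text
line -0.048469035990118266 br top -0.049711536027275904 br bot -0.04937981067948609 -0.0484684935495792
```

Request:
{"op": "send_rows", "data": {
  "rows": [
    [-0.0037,0.0016,0,0],
    [-0.0037,0.0016,0,0],
    [-0.0037,0.0016,0,0]
  ]
}}

```text
time: 6.78
eef_pos: [0.5219, 0.2136, 0.1074]
tcp_rot: [0.2, 0.98, 0.0, -0.0]
contact_force: [3.8, 1.4, 0.9]
opening: 0.191
```

Request:
{"op": "send_rows", "data": {
  "rows": [
    [0,0,0,0],
    [0,0,0,0],
    [0,0,0,0],
    [0,0,0,0],
    [0,0,0,0]
  ],
  "jaw": 0.45
}}

```text
time: 7.4
eef_pos: [0.5217, 0.2135, 0.1073]
tcp_rot: [0.2, 0.98, -0.0, -0.0]
contact_force: [0.6, 0.2, 0.3]
opening: 0.55
```

Request:
{"op": "send_rows", "data": {
  "rows": [
    [0,0,0.04,0],
    [0,0,0.12,0],
    [0,0,0.25,0],
    [0,0,0.33,0],
    [0,0,0.36,0],
    [0,0,0.36,0],
    [0,0,0.36,0]
  ]
}}

```text
time: 8.28
eef_pos: [0.5211, 0.2133, 0.2139]
tcp_rot: [0.2, 0.98, -0.001, -0.001]
contact_force: [-0.1, 0.7, -0.6]
opening: 0.551
```

```bash
python3 - <<'E'
from h import *
c=imaging.calibration("wrist");print(monitor.get_state()["eef_pos"])
save("wrist","pics/w6.png")
im=cv2.imread("pics/w6.png");cv2.imwrite("pics/w6z.png",cv2.resize(im[220:480,210:430],(508,600),interpolation=2))
E
```

```text
[0.52112973 0.21327107 0.21388195]
```

View pics/w6z.png

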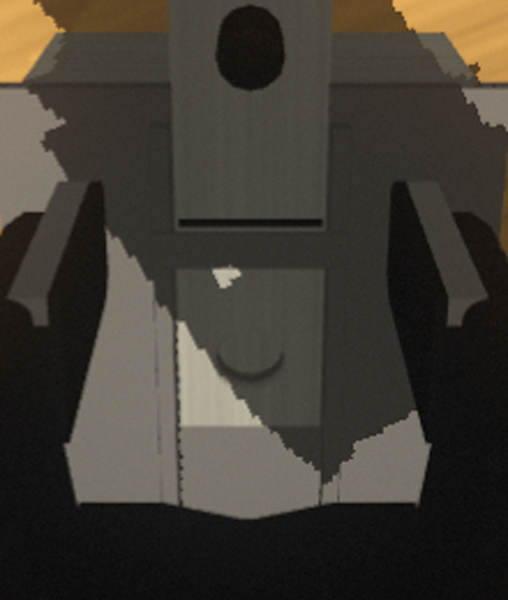

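Request:
{"op": "send_rows", "data": {
  "rows": [
    [0.1,-0.05,0.05,0],
    [0.25,-0.11,0.1,0],
    [0.4,-0.17,0.12,0],
    [0.5,-0.21,0.12,0],
    [0.57,-0.245,0.12,0],
    [0.57,-0.245,0.12,0],
    [0.57,-0.245,0.12,0]
  ]
}}

```text
time: 9.2
eef_pos: [0.692, 0.1403, 0.2501]
tcp_rot: [0.2, 0.98, -0.0, -0.001]
contact_force: [0.9, -0.8, 0.6]
opening: 0.549
```

```bash
python3 - <<'E'
from h import *
c=imaging.calibration("wrist");print(monitor.get_state()["eef_pos"],np.array(c["cam_to_world"])[:3,3],proj(c,(.6238,.169,.08)))
save("wrist","pics/w7.png"); save("top","pics/t7.png"); save("side","pics/s7.png")
im=cv2.imread("pics/w7.png");cv2.imwrite("pics/w7z.png",cv2.resize(im[40:240,200:440],(720,600),interpolation=2))
s=cv2.imread("pics/s7.png");cv2.imwrite("pics/s7z.png",cv2.resize(s[180:260,245:355],(800,582),interpolation=2))
E
```

```text
[0.69200264 0.14032278 0.25012098] [0.62321426 0.17087354 0.37618069] [[315.33024539 115.74044436]]
```

View pics/w7.png

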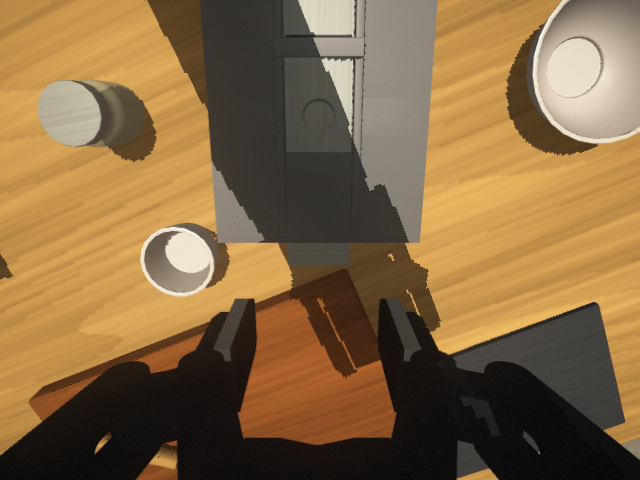

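View pics/w7z.png

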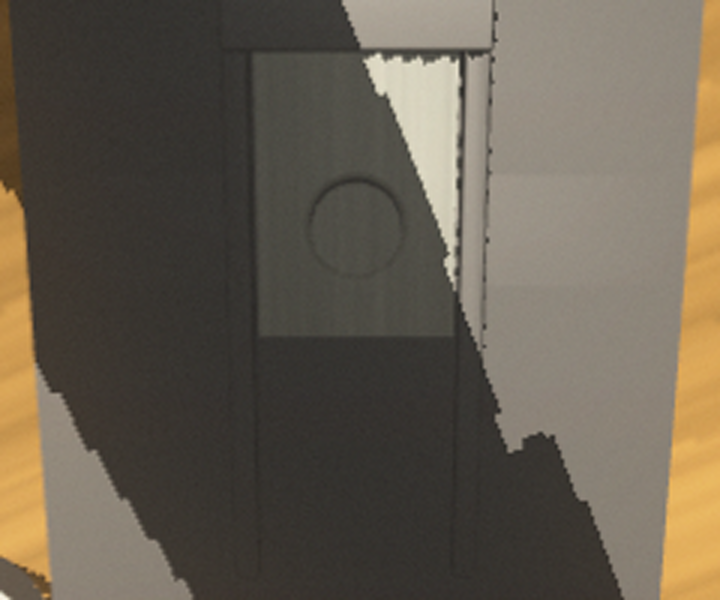

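View pics/s7z.png

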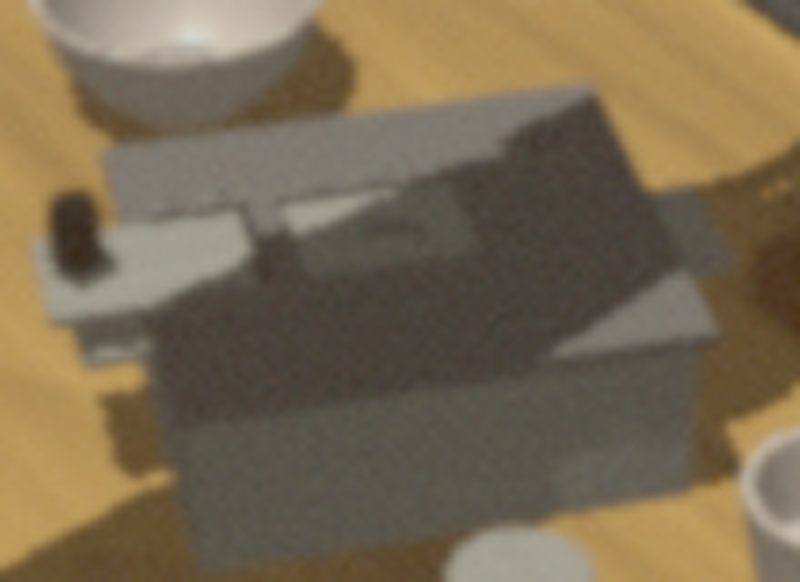

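```bash
python3 - <<'E'
from h import *
c=imaging.calibration("wrist")
ux=np.array([.9202,-.3915,0]);o=np.array([.6238,.1690,0])
p=onz(c,318.2,115.6,.08);b=onz(c,318.2,56.3,.086);t=onz(c,318,242.5,.076)
print(p,np.dot(p-o,ux),np.dot(b-o,ux),np.dot(t-o,ux))
# top-view lid back edge, side-image hole; lit hole in t7
T=cv2.imread("pics/t7.png");cv2.imwrite("pics/t7z.png",cv2.resize(T[130:260,195:325],(600,600),interpolation=2))
E
```

```text
[0.62487674 0.17116048 0.08      ] 0.0001449856662306091 -0.03746471062083808 0.09436460600951396
```

View pics/t7z.png

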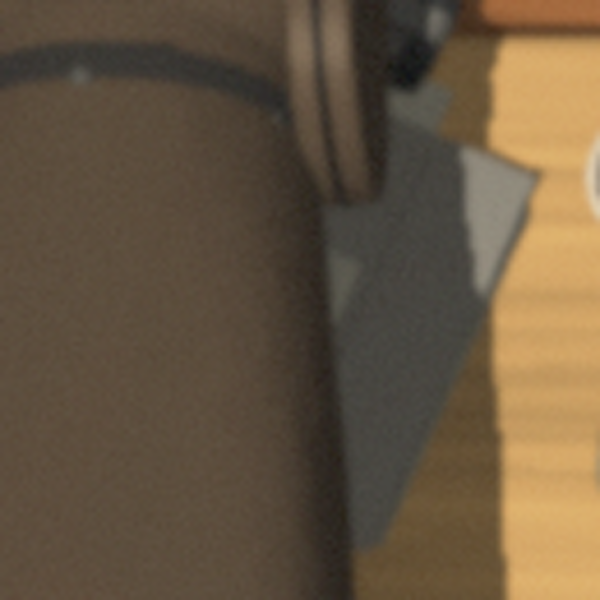

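Request:
{"op": "send_rows", "data": {
  "rows": [
    [-0.03,-0.1,0.05,0],
    [-0.1,-0.27,0.1,0],
    [-0.16,-0.45,0.1,0],
    [-0.22,-0.62,0.1,0],
    [-0.28,-0.8,0.1,0],
    [-0.33,-0.95,0.1,0]
  ],
  "jaw": 0.35
}}

```text
time: 10.1
eef_pos: [0.5927, -0.1462, 0.2818]
tcp_rot: [0.2, 0.98, -0.0, 0.0]
contact_force: [1.2, -0.7, -0.7]
opening: 0.646
```

Request:
{"op": "send_rows", "data": {
  "rows": [
    [-0.05,-0.15,0,0],
    [-0.067,-0.199,0,0],
    [-0.067,-0.199,0,0],
    [-0.067,-0.199,0,0]
  ]
}}

```text
time: 10.6
eef_pos: [0.5742, -0.2033, 0.2814]
tcp_rot: [0.199, 0.98, 0.0, 0.0]
contact_force: [0.0, 1.0, 0.2]
opening: 0.652
```

```bash
python3 - <<'E'
from h import *
c=imaging.calibration("wrist");print(monitor.get_state()["eef_pos"],np.array(c["cam_to_world"])[:3,3],proj(c,(.5728,-.2044,.18)))
save("wrist","pics/w8.png")
E
```

```text
[ 0.57417277 -0.20327496  0.28140246] [ 0.50500472 -0.17286155  0.40729589] [[312.33256391 246.07062136]]
```

View pics/w8.png

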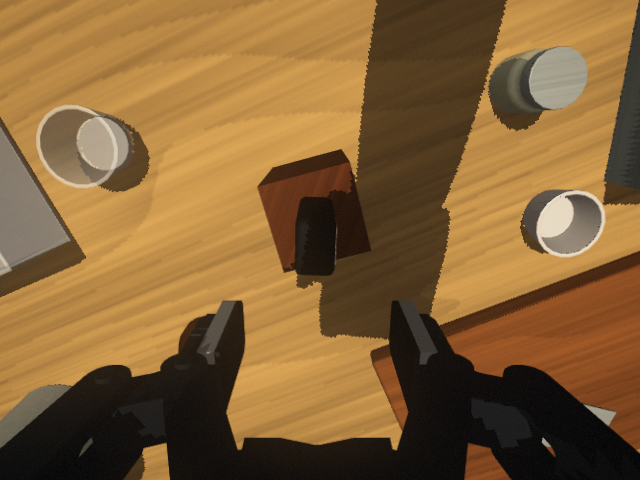

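```bash
python3 - <<'E'
from h import *
im=cv2.imread("pics/w8.png");z=cv2.resize(im[180:290,260:380],(655,600),interpolation=2)
z=np.clip(z.astype(float)*4,0,255).astype(np.uint8);cv2.imwrite("pics/w8z.png",z)
E
```

```text
(no output)
```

View pics/w8z.png

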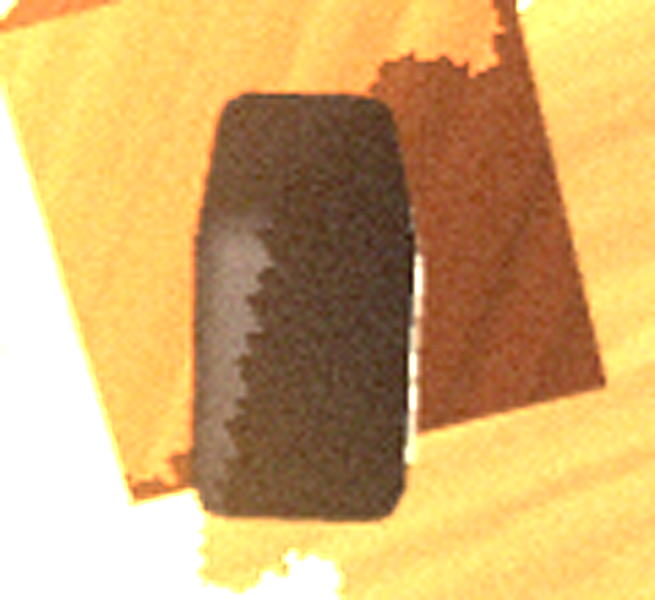

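Request:
{"op": "send_rows", "data": {
  "rows": [
    [-0.001,-0.001,-0.05,0],
    [-0.001,-0.001,-0.15,0],
    [-0.001,-0.001,-0.26,0],
    [-0.001,-0.001,-0.36,0],
    [-0.001,-0.001,-0.43,0],
    [-0.001,-0.001,-0.461,0],
    [-0.001,-0.001,-0.461,0],
    [-0.001,-0.001,-0.461,0]
  ]
}}

```text
time: 11.65
eef_pos: [0.5743, -0.2054, 0.1444]
tcp_rot: [0.2, 0.98, -0.0, 0.001]
contact_force: [-0.5, -0.6, 0.1]
opening: 0.65
```

```bash
python3 - <<'E'
from h import *
save("wrist","pics/w9.png")
im=cv2.imread("pics/w9.png");z=im[200:480,200:440]
z=np.clip(z.astype(float)*2.5,0,255).astype(np.uint8);cv2.imwrite("pics/w9z.png",cv2.resize(z,None,fx=2,fy=2))
E
```

```text
(no output)
```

View pics/w9z.png

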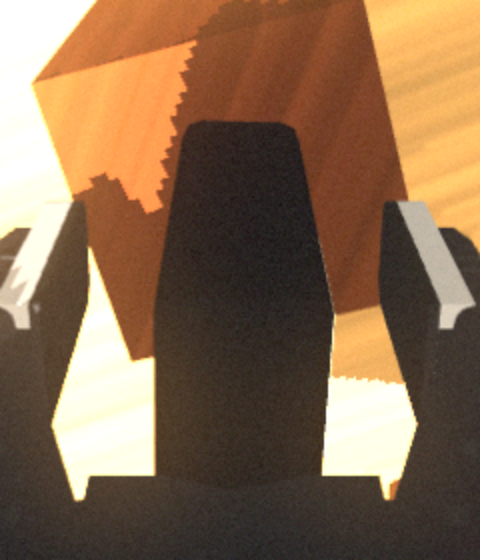

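Request:
{"op": "send_rows", "data": {
  "rows": [
    [0.001,0.003,0,0],
    [0.001,0.003,0,0],
    [0.001,0.003,0,0],
    [0.001,0.003,0,0],
    [0.001,0.003,0,0],
    [0.001,0.003,0,0],
    [0.001,0.003,0,0],
    [0.001,0.003,0,0]
  ],
  "jaw": 1,
  "newtons": 60
}}

```text
time: 12.7
eef_pos: [0.5743, -0.2044, 0.1439]
tcp_rot: [0.2, 0.98, -0.0, 0.001]
contact_force: [-0.8, 0.5, 5.4]
opening: 0.274
```

Request:
{"op": "send_rows", "data": {
  "rows": [
    [0,0,0.02,0],
    [0,0,0.06,0],
    [0,0,0.12,0],
    [0,0,0.2,0],
    [0,0,0.28,0],
    [0,0,0.36,0],
    [0,0,0.44,0],
    [0,0,0.5,0],
    [0,0,0.53,0],
    [0,0,0.54,0],
    [0,0,0.54,0]
  ]
}}

```text
time: 14.08
eef_pos: [0.5736, -0.204, 0.3043]
tcp_rot: [0.2, 0.98, 0.0, -0.001]
contact_force: [0.1, -0.6, -1.4]
opening: 0.277
```

```bash
python3 - <<'E'
from h import *
print(monitor.get_state())
save("wrist","pics/w10.png");save("side","pics/s10.png");save("top","pics/t10.png")
E
```

```text
{'time': 14.075, 'qpos': array([-5.08229740e-01,  1.04549041e-01,  1.68493783e+00, -6.02264692e-06,
        1.35338977e+00, -1.67678136e+00]), 'dq': array([-0.00060895,  0.00684653,  0.01088511,  0.00067747, -0.00210035,
       -0.0008176 ]), 'joint_efforts': array([ 1.45577671e-02, -3.50134921e+01, -3.07165825e+01, -1.33907315e-04,
        8.75557977e-03, -7.84856041e-06]), 'eef_pos': array([ 0.57355126, -0.20399265,  0.30426718]), 'tcp_rot': array([ 1.99768508e-01,  9.79842911e-01,  1.91273745e-04, -6.12844316e-04]), 'contact_force': array([ 0.10455657, -0.62290328, -1.42012458]), 'wrist_torque': array([-0.01905392,  0.01112622,  0.0862562 ]), 'opening': 0.2765604343465522}
```

View pics/s10.png

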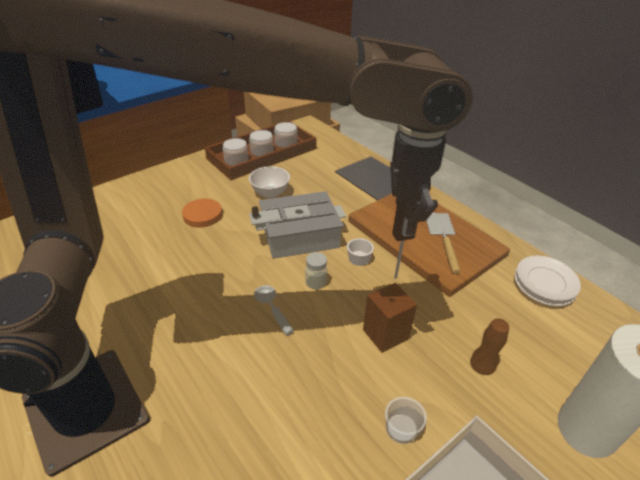

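View pics/w10.png

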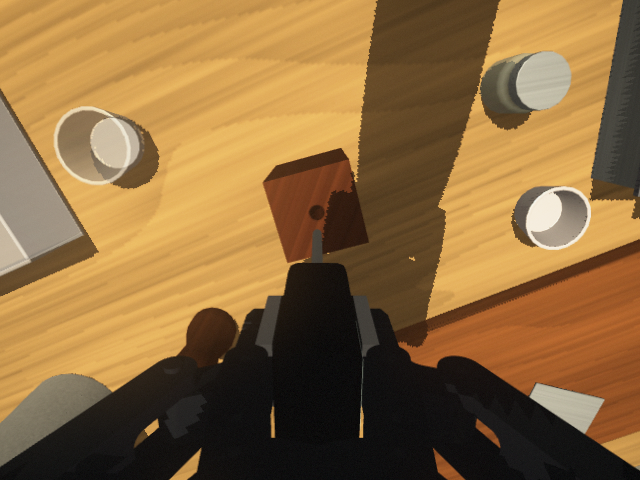

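```bash
python3 - <<'E'
import cv2
s=cv2.imread("pics/s10.png");w=cv2.imread("pics/w10.png");t=cv2.imread("pics/t10.png")
cv2.imwrite("pics/s10a.png",cv2.resize(s[215:295,360:440],(600,600),interpolation=2))
cv2.imwrite("pics/s10b.png",cv2.resize(s[180:260,245:355],(800,582),interpolation=2))
cv2.imwrite("pics/t10b.png",cv2.resize(t[130:260,195:325],(600,600),interpolation=2))
cv2.imwrite("pics/w10z.png",cv2.resize(w[190:290,270:370],(600,600),interpolation=2))
E
```

```text
(no output)
```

View pics/s10a.png

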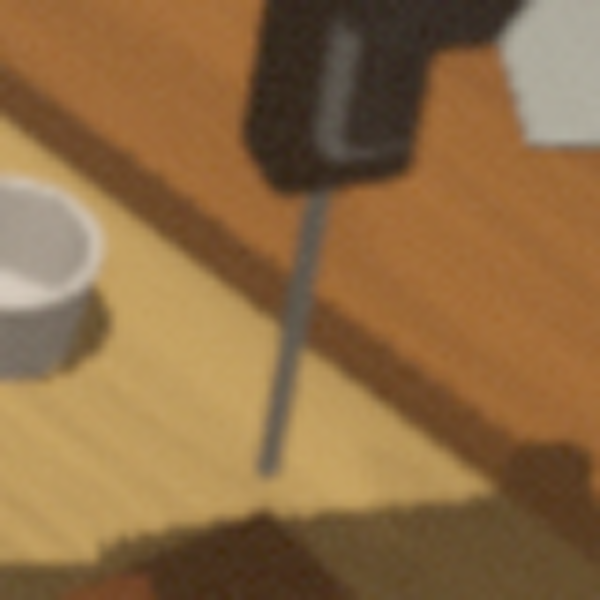

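View pics/s10b.png

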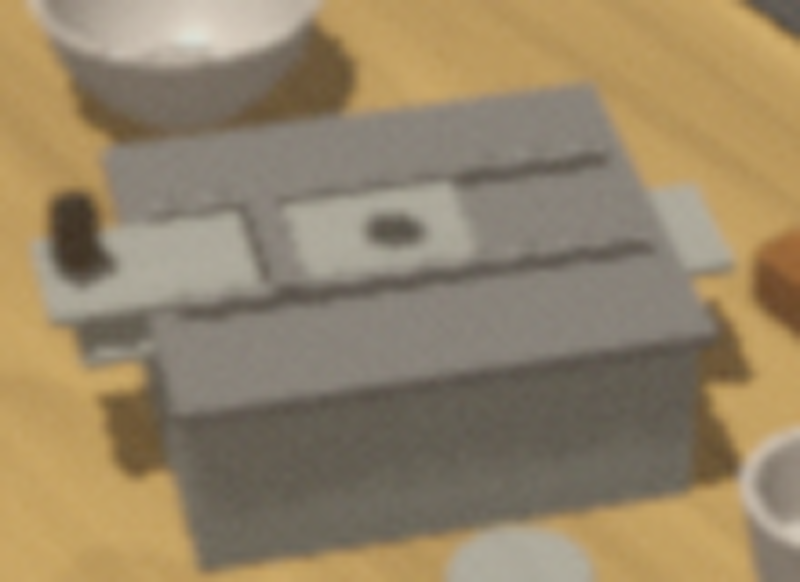

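View pics/t10b.png

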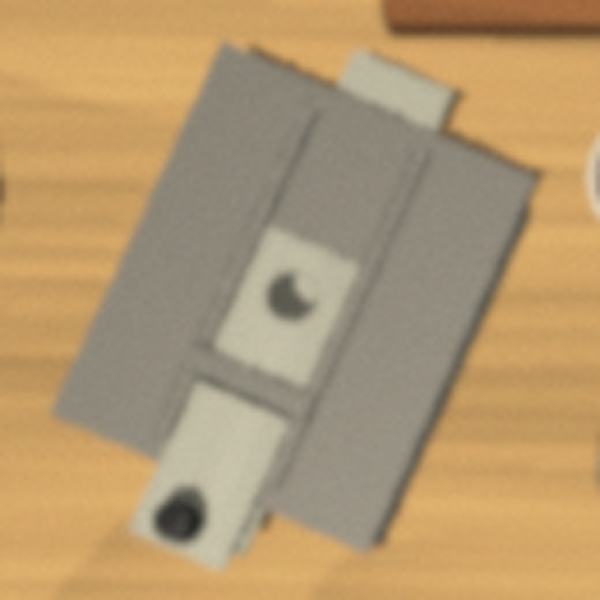

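View pics/w10z.png

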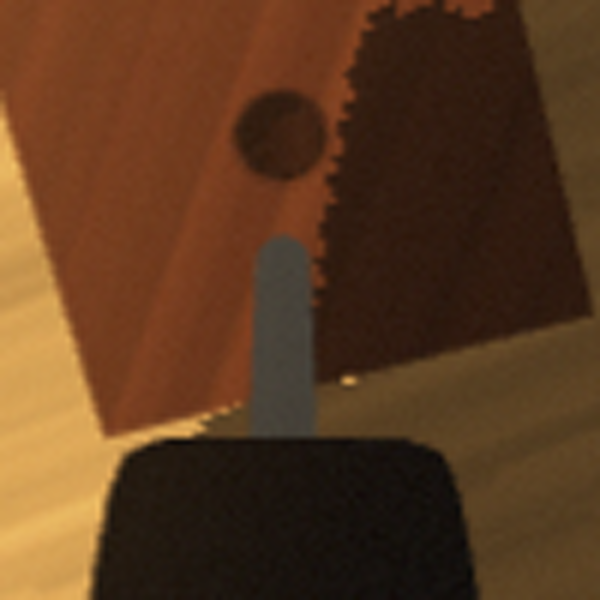

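```bash
cat > m.py <<'E'
from h import *
E
python3 - <<'E'
from h import *
ct=imaging.calibration("top");cs=imaging.calibration("side");c=imaging.calibration("wrist")
f=lambda x,y,o,s:((x+.5)/s+o[0]-.5,(y+.5)/s+o[1]-.5)
T=lambda x,y:f(x,y,(195,130),600/130); S=lambda x,y:f(x,y,(245,180),800/110);A=lambda x,y:f(x,y,(360,215),7.5);W=lambda x,y:f(x,y,(270,190),6)
print("hole",onz(ct,*T(291,296),.08),onz(cs,*S(393,231),.08),tri(ct,T(291,296),cs,S(393,231)))
tip=A(267,471)
print("tip side@.17",onz(cs,*tip,.170),onz(cs,*A(319,192),.27),"wrist",onz(c,*W(283,243),.17),tri(cs,tip,c,W(283,243)))
print("stand hole wrist",onz(c,*W(280.5,135),.11))
print(proj(cs,(.5736,-.204,.17)),tip, monitor.get_state()["eef_pos"])
E
```

```text
hole [0.62256341 0.17037773 0.08      ] [0.62057821 0.16967568 0.08      ] (array([0.6222887 , 0.17097553, 0.07851957]), np.float64(0.0012574186378083326))
tip side@.17 [ 0.57267516 -0.20275222  0.17      ] [ 0.56421068 -0.2096957   0.27      ] wrist [ 0.57240013 -0.20247918  0.17      ] (array([ 0.57258431, -0.20260491,  0.16988857]), np.float64(0.0003703289225744039))
stand hole wrist [ 0.57409186 -0.20360641  0.11      ]
[[395.99076101 277.53202725]] (395.1666666666667, 277.3666666666667) [ 0.57346199 -0.20394265  0.30382769]
```

Request:
{"op": "send_rows", "data": {
  "rows": [
    [0.005,0.03,0,0],
    [0.02,0.1,0,0],
    [0.04,0.21,0,0],
    [0.06,0.34,0,0],
    [0.08,0.47,0,0],
    [0.1,0.6,0,0],
    [0.12,0.72,0,0],
    [0.13,0.83,0,0],
    [0.14,0.91,0,0],
    [0.15,0.96,0,0],
    [0.16,0.99,0,0],
    [0.16,1.0,0,0]
  ]
}}

```text
time: 15.72
eef_pos: [0.6219, 0.0962, 0.305]
tcp_rot: [0.2, 0.98, -0.0, -0.0]
contact_force: [0.5, 0.4, -1.1]
opening: 0.272
```

Request:
{"op": "send_rows", "data": {
  "rows": [
    [0.001,0.02,0,0],
    [0.003,0.07,0,0],
    [0.005,0.13,0,0],
    [0.006,0.18,-0.02,0],
    [0.006,0.22,-0.06,0],
    [0.006,0.24,-0.11,0],
    [0.006,0.244,-0.16,0],
    [0.006,0.244,-0.2,0],
    [0.006,0.244,-0.213,0],
    [0.006,0.244,-0.213,0],
    [0.006,0.244,-0.213,0]
  ]
}}

```text
time: 17.1
eef_pos: [0.6241, 0.1689, 0.242]
tcp_rot: [0.2, 0.98, 0.0, 0.001]
contact_force: [0.0, -0.1, -0.9]
opening: 0.272
```

```bash
python3 - <<'E'
from h import *
print(monitor.get_state()["eef_pos"],monitor.get_state()["contact_force"])
w=save("wrist","pics/w11.png");s=save("side","pics/s11.png")
s=cv2.imread("pics/s11.png");w=cv2.imread("pics/w11.png")
cv2.imwrite("pics/s11z.png",cv2.resize(s[160:240,250:350],(750,600),interpolation=2))
cv2.imwrite("pics/w11z.png",cv2.resize(np.clip(w[190:290,260:380].astype(float)*2,0,255).astype(np.uint8),(720,600),interpolation=2))
E
```

```text
[0.62406676 0.16889134 0.24202935] [ 0.01074168 -0.09500368 -0.88397836]
```

View pics/s11z.png

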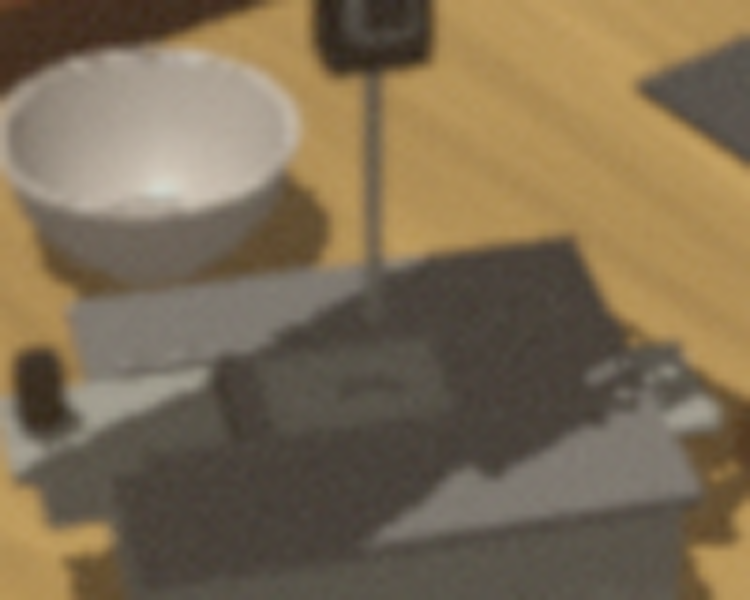

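View pics/w11z.png

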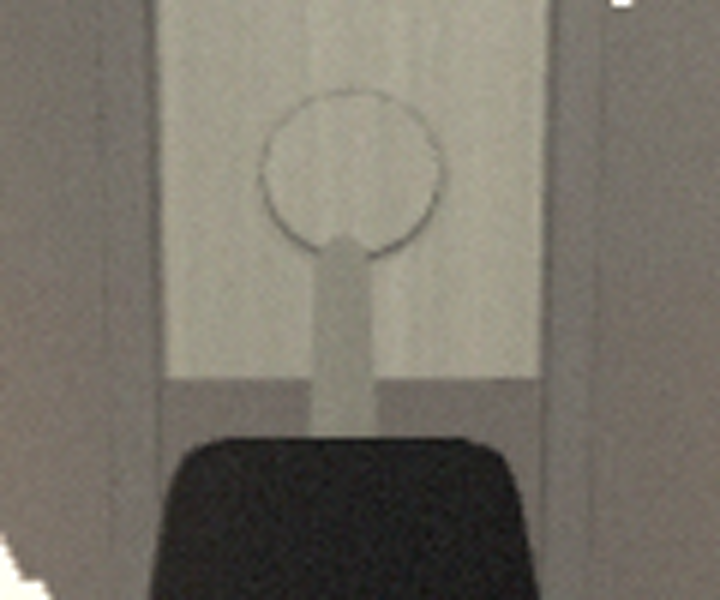

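```bash
python3 - <<'E'
from h import *
cs=imaging.calibration("side");c=imaging.calibration("wrist")
f=lambda x,y,o,s:((x+.5)/s+o[0]-.5,(y+.5)/s+o[1]-.5)
S=lambda x,y:f(x,y,(250,160),7.5);W=lambda x,y:f(x,y,(260,190),6)
ux=np.array([.9202,-.3915,0]);uy=np.array([.3915,.9202,0])
z=.2420-.1339
h=onz(c,*W(351,174),.08);t=onz(c,*W(343,233),z)+.003*ux
print("wrist hole",h,"tip",t,"tip-hole ux,uy",(t-h)@ux,(t-h)@uy)
# hole rim extents
for p in((351,91),(351,258),(262,174),(440,174)): q=onz(c,*W(*p),.08)-h;print(q@ux,q@uy)
h=onz(cs,*S(370,386),.08);t=onz(cs,*S(375,318),z)
print("side hole",h,"tip",t,(t-h)@ux,(t-h)@uy)
print(tri(cs,S(375,318),c,W(343,245)))
E
```

```text
wrist hole [0.62319759 0.17148676 0.08      ] tip [0.62509833 0.16962959 0.1081    ] tip-hole ux,uy 0.002476138297676843 -0.0009648343640781922
-0.010264480564600572 -1.5975564070378373e-05
0.010605248780350665 1.6564106609672302e-05
6.422973667217564e-06 -0.010781889593060487
-7.4567646022625536e-06 0.01078192239747508
side hole [0.6219221  0.17025366 0.08      ] tip [0.62348226 0.16920291 0.1081    ] 0.0018470257602603841 -0.0003560903469716856
(array([0.62396018, 0.17011167, 0.10731237]), np.float64(0.0003115042471776324))
```

```bash
python3 - <<'E'
from h import *
im=cv2.imread("pics/w6.png").astype(int).sum(2)/3
print([(r,round(im[r,295:340].mean())) for r in range(308,342)])
# wrist cam pose at w6: rebuild from current (pure translation, same yaw)
c=dict(imaging.calibration("wrist"));M=np.array(c["cam_to_world"]).copy()
M[:3,3]+=np.array([0.52112973,0.21327107,0.21388195])-monitor.get_state()["eef_pos"];c["cam_to_world"]=M
ux=np.array([.9202,-.3915,0]);o=np.array([.6238,.1690,0])
g=lambda r,z:np.dot(onz(c,318,r,z)-o,ux)
for r in (314,315,316,317,318,319,320,321,322): print(r,round(g(r,.08),5),round(g(r,.083),5),round(g(r,.086),5))
im7=cv2.imread("pics/w7.png").astype(int).sum(2)/3
print([(r,round(im7[r,312:324].mean())) for r in range(94,138)])
print([(k,round(im7[112:120,k].mean())) for k in range(298,338)])
E
```

```text
[(308, 70), (309, 69), (310, 70), (311, 70), (312, 70), (313, 70), (314, 62), (315, 18), (316, 18), (317, 23), (318, 47), (319, 67), (320, 53), (321, 46), (322, 48), (323, 49), (324, 49), (325, 49), (326, 49), (327, 48), (328, 49), (329, 49), (330, 48), (331, 49), (332, 49), (333, 49), (334, 49), (335, 54), (336, 73), (337, 97), (338, 98), (339, 95), (340, 89), (341, 83)]
314 -0.05118 -0.05275 -0.05433
315 -0.05039 -0.05197 -0.05356
316 -0.0496 -0.05119 -0.05279
317 -0.04881 -0.05041 -0.05201
318 -0.04802 -0.04963 -0.05124
319 -0.04722 -0.04885 -0.05047
320 -0.04643 -0.04806 -0.04969
321 -0.04563 -0.04727 -0.04891
322 -0.04484 -0.04649 -0.04813
[(94, 78), (95, 78), (96, 78), (97, 75), (98, 69), (99, 58), (100, 51), (101, 64), (102, 75), (103, 77), (104, 77), (105, 77), (106, 76), (107, 76), (108, 77), (109, 77), (110, 76), (111, 76), (112, 76), (113, 76), (114, 77), (115, 76), (116, 76), (117, 76), (118, 76), (119, 75), (120, 75), (121, 76), (122, 76), (123, 76), (124, 75), (125, 76), (126, 76), (127, 76), (128, 75), (129, 75), (130, 75), (131, 71), (132, 71), (133, 75), (134, 75), (135, 74), (136, 74), (137, 74)]
[(298, 72), (299, 72), (300, 74), (301, 70), (302, 66), (303, 64), (304, 72), (305, 76), (306, 76), (307, 76), (308, 75), (309, 76), (310, 76), (311, 75), (312, 76), (313, 77), (314, 77), (315, 76), (316, 75), (317, 75), (318, 76), (319, 76), (320, 77), (321, 77), (322, 76), (323, 75), (324, 74), (325, 75), (326, 76), (327, 77), (328, 76), (329, 76), (330, 76), (331, 77), (332, 76), (333, 69), (334, 67), (335, 71), (336, 76), (337, 78)]
```

Request:
{"op": "send_rows", "data": {
  "rows": [
    [-0.002,0.002,-0.01,0],
    [-0.0047,0.0045,-0.03,0],
    [-0.0047,0.0045,-0.05,0],
    [-0.0047,0.0045,-0.06,0],
    [-0.0047,0.0045,-0.06,0],
    [-0.0047,0.0045,-0.06,0]
  ]
}}

```text
time: 17.95
eef_pos: [0.6223, 0.1704, 0.2233]
tcp_rot: [0.2, 0.98, 0.0, 0.0]
contact_force: [-0.2, 0.4, -1.8]
opening: 0.272
```

```bash
python3 - <<'E'
from h import *
print(monitor.get_state()["eef_pos"],monitor.get_state()["contact_force"])
w=save("wrist","pics/w12.png");s=save("side","pics/s12.png")
s=cv2.imread("pics/s12.png");w=cv2.imread("pics/w12.png")
cv2.imwrite("pics/s12z.png",cv2.resize(s[160:240,250:350],(750,600),interpolation=2))
cv2.imwrite("pics/w12z.png",cv2.resize(np.clip(w[190:290,260:380].astype(float)*2,0,255).astype(np.uint8),(720,600),interpolation=2))
E
```

```text
[0.62231458 0.17043842 0.22329375] [-0.18000293  0.37422007 -1.8426352 ]
```

View pics/s12z.png

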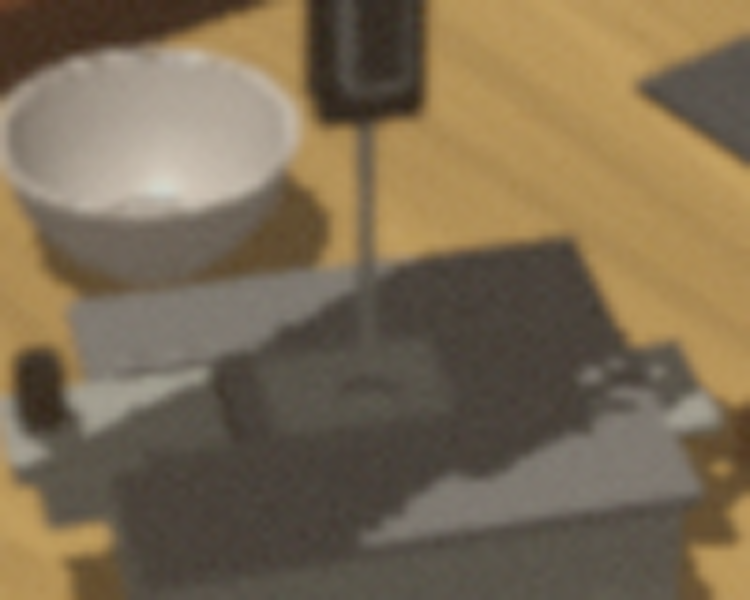

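View pics/w12z.png

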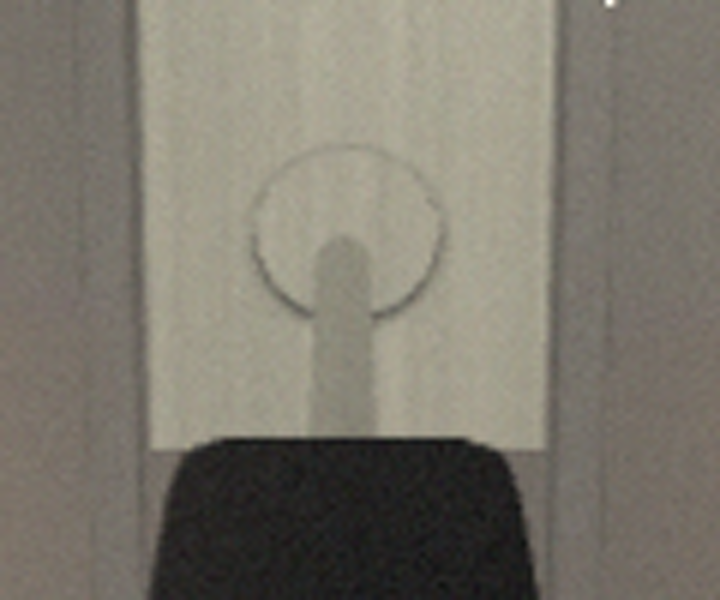

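```bash
python3 - <<'E'
from h import *
cs=imaging.calibration("side");c=imaging.calibration("wrist")
f=lambda x,y,o,s:((x+.5)/s+o[0]-.5,(y+.5)/s+o[1]-.5)
S=lambda x,y:f(x,y,(250,160),7.5);W=lambda x,y:f(x,y,(260,190),6)
ux=np.array([.9202,-.3915,0]);uy=np.array([.3915,.9202,0])
z=.2233-.1339
h=onz(c,*W(347.5,233),.08);t=onz(c,*W(343,234),z)+.003*ux
print("wrist",h,t,(t-h)@ux,(t-h)@uy)
for p in((348,145),(348,320),(252,232),(444,232)): q=onz(c,*W(*p),.08)-h;print(q@ux,q@uy)
h=onz(cs,*S(370,386),.08)
for v in (355,362): t=onz(cs,*S(366.5,v),z);print("side",h,t,(t-h)@ux,(t-h)@uy)
E
```

```text
wrist [0.62326561 0.17164285 0.08      ] [0.62349279 0.17099206 0.0894    ] 0.00046383584416902224 -0.0005099150871694197
-0.010321938479941744 4.3076867604118545e-05
0.01043045901523301 7.127431582583183e-05
-0.00010874043155456786 -0.010902313774092145
-0.0001291098363197498 0.011015716429938342
side [0.6219221  0.17025366 0.08      ] [0.62390784 0.17485088 0.0894    ] 2.7470865199294675e-05 0.005007782704156504
side [0.6219221  0.17025366 0.08      ] [0.62155076 0.17161931 0.0894    ] -0.0008763515655207609 0.0011112954429694456
```

Request:
{"op": "send_rows", "data": {
  "rows": [
    [0.0005,0.0012,0,0],
    [0.0005,0.0012,-0.01,0],
    [0.0005,0.0012,-0.03,0],
    [0.0005,0.0012,-0.05,0],
    [0.0005,0.0012,-0.07,0],
    [0.0005,0.0012,-0.09,0],
    [0.0005,0.0012,-0.11,0],
    [0.0005,0.0012,-0.13,0],
    [0.0005,0.0012,-0.15,0],
    [0.0005,0.0012,-0.165,0],
    [0.0005,0.0012,-0.175,0],
    [0.0005,0.0012,-0.18,0],
    [0.0005,0.0012,-0.18,0],
    [0.0005,0.0012,-0.18,0],
    [0.0005,0.0012,-0.18,0]
  ]
}}

```text
time: 19.92
eef_pos: [0.6225, 0.1708, 0.1694]
tcp_rot: [0.2, 0.98, 0.0, 0.0]
contact_force: [-0.4, 0.5, 0.5]
opening: 0.276
```

```bash
python3 - <<'E'
from h import *
s=monitor.get_state();print(s["eef_pos"],s["contact_force"],s["wrist_torque"],s["dq"])
w=save("wrist","pics/w13.png");s=save("side","pics/s13.png")
s=cv2.imread("pics/s13.png");w=cv2.imread("pics/w13.png")
cv2.imwrite("pics/s13z.png",cv2.resize(s[160:240,250:350],(750,600),interpolation=2))
cv2.imwrite("pics/w13z.png",cv2.resize(np.clip(w[230:480,180:460].astype(float)*2,0,255).astype(np.uint8),(672,600),interpolation=2))
E
```

```text
[0.62246097 0.17077589 0.16937547] [-0.44655061  0.53187863  0.53641712] [ 0.01651297 -0.0161101   0.01402039] [0.00113768 0.00042645 0.00042156 0.00048084 0.00175854 0.00054077]
```

View pics/s13z.png

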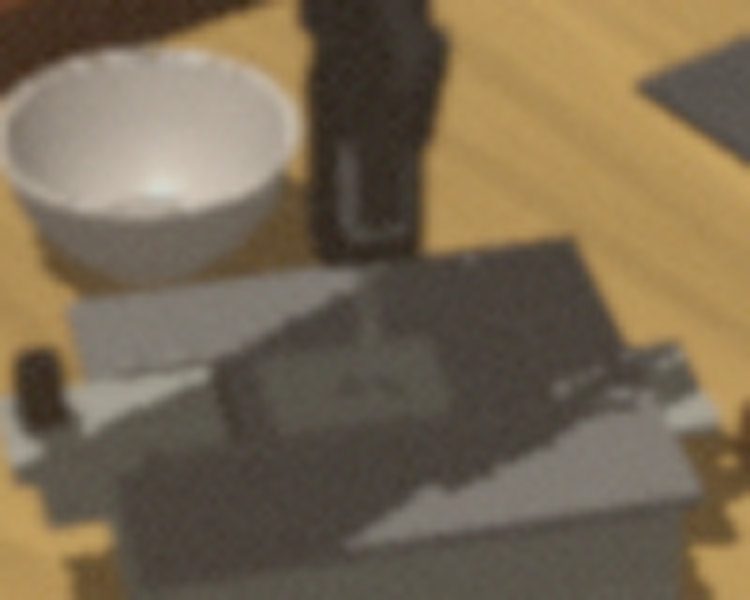

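View pics/w13z.png

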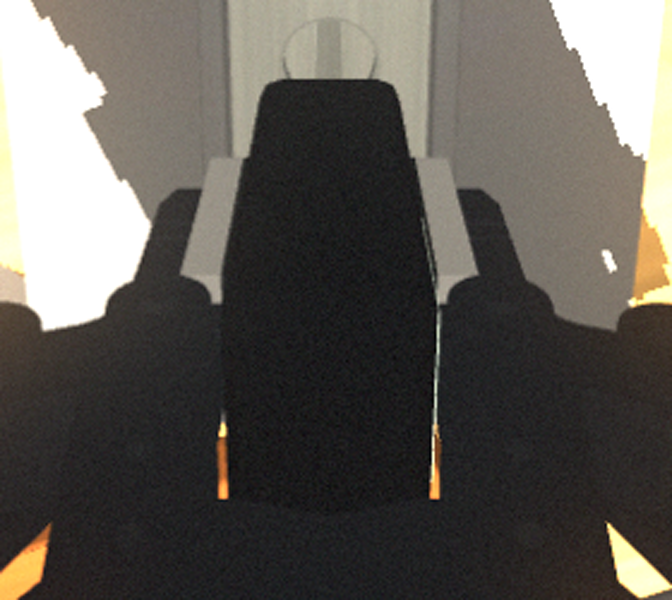

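```bash
python3 - <<'E'
import cv2,numpy as np
s=cv2.imread("pics/s13.png")[195:225,280:320].astype(float)
s=np.clip((s-50)*4,0,255).astype(np.uint8);cv2.imwrite("pics/s13y.png",cv2.resize(s,(800,600),interpolation=2))
E
```

```text
(no output)
```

View pics/s13y.png

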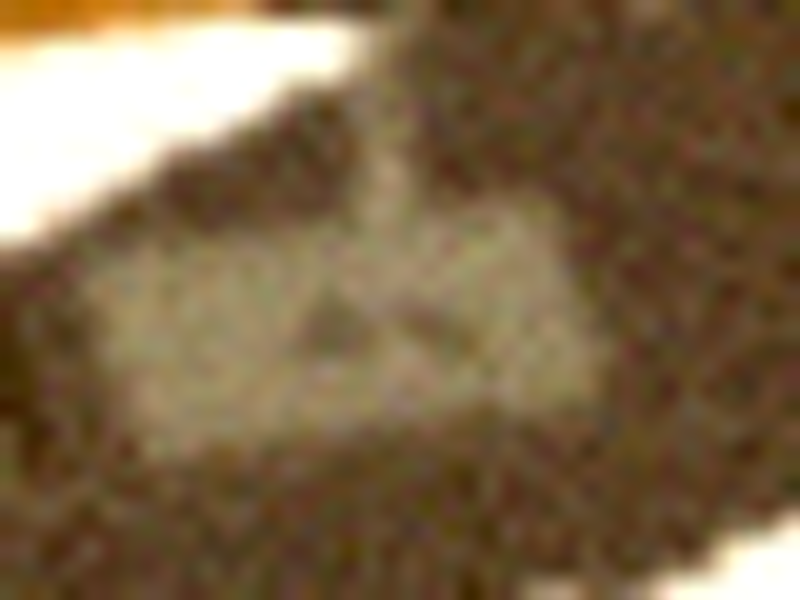

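```bash
python3 - <<'E'
from h import *
s=monitor.get_state();print(s["time"],s["eef_pos"],s["contact_force"])
print(workorder.sign_off())
E
```

```text
20.025 [0.62238812 0.17081476 0.16928074] [-0.67249133 -0.58379339 -1.4509879 ]
the job is handed in; nothing more can be done
None
```

I pulled the slide out by its knob and let go. Then I took the probe from its block by the handle and lowered it upright through the hole. I handed in at 20 s, with the arm holding it still.

**Slide:** it stands at about 0.040–0.041 m. The line looks level with the bridge edge, or up to about 1 mm past it, and the hole lies over the lid's hole. One check disagreed: measured from the lid's back edge it came out at about 0.039 m. I left it there.

**Stem:** it is centred to within about 0.5 mm, measured just above the hole. After lowering, the side and wrist pictures still showed it centred.

**Depth:** the tip is about 35 mm above the table, worked out from the gripper height because the tip is hidden in the pan.

**Contact:** while I lowered it and afterwards, the force reading showed no sign of touching the slide or lid. The largest was 1.8 N, close to its noise plus the probe's weight.

**Everything else:** I moved nothing else, and no picture showed a bystander out of place. I did not measure their positions again.

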